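Load the dark rod into the sanding cradle

ROBOT

A 6-joint arm with a two-finger parallel gripper is mounted at the origin on the work surface. World frame = base frame: x ahead of the robot, y to its left, z up, the work surface at z = 0. Lengths are in m, angles in rad, forces in N, time in s.
With the tool pointing down it reaches from about 0.25 to 0.725 m from the base axis. Payload 4 kg.
Tool frame: the origin (TCP) lies on the centre line of the jaws, within the pads' length; the fingertips stand 17 mm ahead of it and the grasp point (between the pads) lies 2 mm behind it; z points along the fingers, y is the line along which they close (so a half turn about z gives the same grasp; the last joint's range is limited). The gripper opens to 85 mm and grips with 20 to 120 N. Pads are 22 mm wide; open, the fingers measure 114 mm over their backs; the gripper's body (76 mm by 85 mm) begins 54 mm behind the grasp point. The pads swing forward as they close: fully open they stand 13 mm farther back than shut.
Start: joints at [0, 0.241, 0.005, 1.335, 0, 1.571], TCP at [0.5, -0, 0.248] pointing down, gripper open.
Joint ranges: [-2.72, 2.72], [-1.05, 1.87], [-1.09, 1.28], [-1.99, 2.15], [-1.42, 1.44], [-3.14, 3.14]. Speed limits (rad/s): [2.79, 2.79, 3.14, 3.14, 3.14, 3.14].

INTERFACE

Orientations are given as a unit quaternion [x, y, z, w].
In Python, from workcell import get_obs, imaging, order gives the robot as it stands.
- The arm moves only by the tool apply_moves, never from a script. Its argument "targets" is a list that holds one entry, the list of rows, each a list of 5 numbers: the shift along the world's x, y, z in units of 40 mm (1.0 is 40 mm), then the turn about the world's z in degrees, then the gripper command: -1 is shut, 1 is fully open, values between are in proportion. In form: [[[dx, dy, dz, turn, fingers], ...]]. A call has 1 to 8 rows; each row shifts and turns the commanded pose from where the row before left it; what a row does not reach is not made up. A row lasts 1/12 s, in which the tool goes at most 41.7 mm and 7.16 degrees, less where a joint would pass 70% of its speed; a pose out of reach is approached as far as the arm can. A call is refused whole if a number of a shift passes 1 or a number of a turn 7.16, either way. A call with a gripper value outside its range is refused whole. The fingers move at their own pace and stop on an object; the grip force is fixed at half the most. Time passes only in rows, so rows that do not move let the fingers close. It gives the time, the measured TCP pose, the force, the opening and the grip force at its end, in the units of the state.
- get_obs(): the state, without advancing time (a new reading comes with each control period).
- imaging.camera(name): name is "scene" or "side" or "wrist"; returns (picture, depth): 480x640x3 uint8, blue, green, red; 480x640 float32, m along the optical axis (not along the pixel's ray), 0 where there is no reading.
- imaging.get_calibration(name): a dict with "camera_matrix" (3x3 intrinsics, pixels), "eye" and "rotation" of the camera in the world; the wrist camera has in their place "hand_eye" (4x4, takes a point from camera to tool coordinates, whose origin is the TCP and whose axes are the flange's). Camera axes: x right, y down, z forward; pixel columns grow to the right and rows downward; lengths in m; the calibration is good to about 2 mm. A picture is of the moment at which its call begins: read the wrist's pose just before it. get_calibration takes no time and is no camera call.
- order.job_done(): hands the job in; it is judged then, once.
The state is a dict: "clock": time; "joint_pos": joint angles; "joint_vel": joint speeds; "tau": joint torques, N m; "eef_pos": TCP position; "tool_rot": TCP orientation; "ft_force": force on the tool from outside, world axes, zero at the start; "ft_torque": the same for the moment, N m; "grip_width": finger opening in m; "grasp_force": force on a finger pad.
Only numpy, scipy, OpenCV 4.12 (cv2) and the standard library are available. Lean on these libraries where they do the work, as an engineer would, in place of code of your own. Each camera call takes 0.05 s, during which the arm holds its last target. There are 200 camera calls.

TASK

Three round rods lie side by side in the notches of the grey stock rack. Pick out the dark brown wooden one, lift it clear above the others without rolling them about, and lay it (do not drop it) in the empty blue sanding cradle, down in both of its V notches and about centred end to end. Leave the pale rod and the red rod lying in the rack.

Things in the scene. Friction and masses are not known exactly. Their poses are not given: they have to be found in the camera images.
- dark_rod: Rod to move: dark brown wood, 30 mm diameter, 200 mm long, 0.1 kg. Origin at its middle on its axis; x runs along it, y and z roll with it. Lies level in one of 3 shallow cork-lined V notches of the fixed grey rack, axis 55 mm above the table, lips 6 mm lower. Held by 2 cross rails 22 mm thick, centred 120 mm apart: grip between them, within 25 mm of its middle; below is a base board, top 10 mm above the table.
- pale_rod: Bystander, stays in the rack: pale wooden rod, same size and same frame as the dark rod (origin at its middle on its axis, x along it), parallel to it in another notch. The notches are 90 mm apart, so 60 mm is clear between neighbouring rods. Any rod may lie up to 12 mm off the rack's middle lengthwise.
- red_rod: Bystander, stays in the rack: red lacquered rod, 30 mm diameter, 200 mm long, same frame as the dark rod (origin at its middle on its axis, x along it), parallel to it in another notch.
- cradle_seat (a point): Where the dark rod's middle belongs, 60 mm above the table; x runs along the seated rod (either way), y across, z up. The fixed blue cradle: base plate 190 x 110 x 12 mm, two saddles 68 mm wide and 22 mm thick, centred 60 mm either side of this point along x, each with a black V notch 36 mm wide, lips 6 mm below this point. Free for fingers between them. Left or right of the table's middle, opposite the rack.
Not all that is in view belongs to the job. What is shaped like the dark_rod but yellow is not meant.

How it is judged:
By the outcome, as a careful person would: the job done as asked, in the order asked, and still so for the second after the job is handed in, with the robot touching nothing.
It also fails if it takes over 42 s, if anything falls off the work surface, if the arm or the gripper's body presses on something with over 40 N, if the wrist force passes 120 N, or if a joint passes its speed limit or range.

## Working session

There is one attempt and no reset: what is moved stays moved. The work goes in short steps, Python scripts to look and compute and a tool call to move; the robot and the scene stay as the last step left them, time stands still between calls to the robot, and variables do not carry over. Pictures are saved under pics/ and viewed, at most 10 in all, crops included, and the job is handed in when it is done.

Besides the shell and the picture viewer there is one more tool, called after "Request:" as name(argument=value, ...) on one line, values as JSON. apply_moves: Moves the arm, as the interface text tells. Its arguments: {"type":"object","properties":{"targets":{"type":"array","items":{"type":"array","items":{"type":"array","items":{"type":"number"}}}}},"required":["targets"]}

```bash
mkdir -p pics; ls; cat > h.py <<'E'
import numpy as np, cv2
from workcell import get_obs, imaging, order
from scipy.spatial.transform import Rotation as R
def snap(n):
    o=get_obs(); im,d=imaging.camera(n); c=imaging.get_calibration(n); K=np.array(c["camera_matrix"])
    if n=="wrist":
        T=np.eye(4);T[:3,:3]=R.from_quat(o["tool_rot"]).as_matrix();T[:3,3]=o["eef_pos"];T=T@np.array(c["hand_eye"])
        return im,d,K,T[:3,3],T[:3,:3]
    return im,d,K,np.array(c["eye"]),np.array(c["rotation"])
def pts(uv,z,K,e,Rm):
    uv=np.atleast_2d(uv).astype(float); r=np.c_[uv,np.ones(len(uv))]@np.linalg.inv(K).T@Rm.T
    return e+r*((z-e[2])/r[:,2])[:,None]
def cloud(d,K,e,Rm):
    v,u=np.mgrid[:480,:640]; return (np.stack([u*d,v*d,d],-1)@np.linalg.inv(K*[[1,1,1]]*1).T if 0 else (np.stack([u,v,np.ones_like(u)],-1)@np.linalg.inv(K).T)*d[...,None])@Rm.T+e
E
python3 - <<'E'
from h import *
for n in("scene","side"):
    im,d,K,e,Rm=snap(n); cv2.imwrite(f"pics/{n}0.png",im); print(n,e,Rm.round(3).tolist(),K[0,0])
o=get_obs();print(o)
E
```

```text
pics
scene [ 1.20991768 -0.24035317  1.01110048] [0.783, 0.54, -0.18, -0.251] 583.0738403350961
side [0.26044235 0.44573721 0.71502954] [-0.283, 0.894, -0.33, 0.112] 445.9014380050914
{'clock': 0.1, 'joint_pos': array([ 4.30774647e-06,  2.41335280e-01,  3.85504418e-03,  1.33522196e+00,
       -5.41134819e-06,  1.57079112e+00]), 'joint_vel': array([ 0.00081143, -0.00106437,  0.00513171, -0.00161513,  0.00114062,
        0.00085913]), 'tau': array([-3.57412864e-04, -3.73140085e+01,  2.53010201e+01,  1.07858295e-02,
        2.43542411e-05, -2.54672034e-05]), 'eef_pos': array([4.99455879e-01, 6.01178043e-07, 2.47501652e-01]), 'tool_rot': array([ 7.07103094e-01,  7.07109826e-01, -6.75740347e-04, -6.71914554e-04]), 'ft_force': array([ 0.02324902,  0.89791359, -0.59569204]), 'ft_torque': array([-0.05119652,  0.03501267,  0.00495407]), 'grasp_force': 0.0, 'grip_width': 0.08544975487997156}
```

```bash
python3 - <<'E'
s=open('h.py').read()
s=s.replace('np.array(c["rotation"])','R.from_quat(c["rotation"]).as_matrix()')
i=s.index('    v,u=np.mgrid'); s=s[:i]+'''    v,u=np.mgrid[:480,:640]
    return (np.stack([u,v,np.ones_like(u)],-1)@np.linalg.inv(K).T)*d[...,None]@Rm.T+e
'''
open('h.py','w').write(s)
E
python3 - <<'E'
from h import *
for n in("scene","side"):
    im,d,K,e,Rm=snap(n);print(Rm[:,2]); c=cloud(d,K,e,Rm)
    print(c[100:480:60,100:640:100].round(3).tolist())
E
```

```text
[-0.55327094  0.19791433 -0.80914844]
[[[-0.105, -0.358, 0.002], [-0.012, -0.114, 0.001], [0.532, -0.018, 0.403], [0.18, 0.368, 0.004], [0.305, 0.579, 0.039], [0.09, 1.2, -0.324]], [[0.112, -0.39, 0.001], [0.198, -0.166, 0.001], [0.284, 0.057, 0.001], [0.366, 0.28, -0.003], [0.456, 0.498, 0.002], [0.569, 0.676, 0.045]], [[0.296, -0.417, 0.001], [0.375, -0.21, 0.0], [0.453, -0.004, -0.002], [0.541, 0.196, 0.012], [0.611, 0.405, 0.0], [0.708, 0.578, 0.035]], [[0.454, -0.44, 0.001], [0.536, -0.248, 0.012], [0.599, -0.056, -0.002], [0.675, 0.133, 0.003], [0.746, 0.324, 0.001], [0.819, 0.511, 0.002]], [[0.591, -0.46, -0.0], [0.662, -0.28, 0.005], [0.726, -0.101, -0.003], [0.795, 0.076, -0.0], [0.864, 0.251, 0.004], [0.929, 0.431, -0.002]], [[0.711, -0.478, -0.001], [0.818, -0.302, 0.101], [0.839, -0.142, 0.001], [0.902, 0.025, 0.001], [0.965, 0.191, 0.001], [0.92, 0.714, -0.602]], [[0.817, -0.493, 0.0], [0.876, -0.335, -0.004], [0.937, -0.177, 0.002], [0.996, -0.019, -0.003], [0.941, 0.419, -0.753], [1.044, 0.69, -0.751]]]
[ 0.38625791 -0.52600316 -0.7577107 ]
[[[1.316, -0.072, 0.074], [1
[... 255 characters left out ...]
01]], [[1.31, 0.077, -0.25], [0.858, 0.045, -0.002], [0.674, -0.079, 0.001], [0.49, -0.191, 0.014], [0.317, -0.326, 0.001], [0.14, -0.453, -0.002]], [[0.902, 0.276, 0.001], [0.74, 0.163, 0.001], [0.58, 0.049, -0.001], [0.419, -0.062, 0.0], [0.26, -0.173, -0.0], [0.103, -0.282, 0.001]], [[0.794, 0.359, 0.001], [0.648, 0.256, 0.0], [0.479, 0.183, 0.07], [0.358, 0.053, -0.0], [0.215, -0.047, 0.001], [0.073, -0.146, 0.001]], [[0.704, 0.427, 0.001], [0.572, 0.333, -0.0], [0.44, 0.24, -0.001], [0.308, 0.147, -0.002], [0.177, 0.056, 0.001], [0.062, -0.003, 0.05]], [[0.63, 0.484, -0.0], [0.508, 0.398, 0.0], [0.386, 0.313, 0.002], [0.266, 0.227, -0.001], [0.146, 0.142, -0.001], [0.03, 0.064, 0.012]]]
```

View pics/scene0.png

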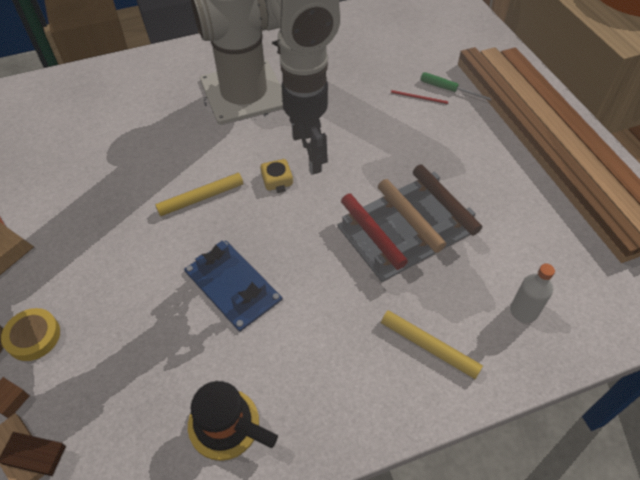

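View pics/side0.png

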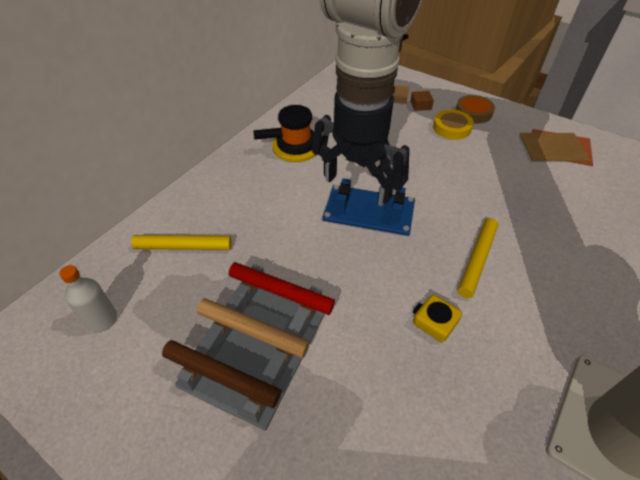

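Scene view: the dark brown rod is at about (447,199), the pale rod at (410,213), the red rod at (373,230) and the blue cradle at (232,284). In the side view they are at (220,373), (252,328), (281,288) and (370,210).
Possible mix-ups: yellow rods at (200,194) and (430,343), the pale and red rods, and the brown planks at (560,150). I choose the dark rod at (447,199).

```bash
cat >> h.py <<'E'
def biggest(m,seed):
    m=cv2.morphologyEx(m.astype(np.uint8),cv2.MORPH_OPEN,np.ones((3,3)))
    n,l,s,c=cv2.connectedComponentsWithStats(m)
    ok=[i for i in range(1,n) if s[i,4]>60]
    i=min(ok,key=lambda i:np.hypot(*(np.argwhere(l==i)[:,::-1]-seed).T).min()); return l==i
def axis(m,z,K,e,Rm):
    "ends of a rod's axis from its mask: outline on the plane z"
    cs,_=cv2.findContours(m.astype(np.uint8),cv2.RETR_EXTERNAL,cv2.CHAIN_APPROX_NONE)
    P=pts(max(cs,key=len)[:,0],z,K,e,Rm)[:,:2]
    (c,s,a)=cv2.minAreaRect((P*1000).astype(np.float32))
    a=a if s[0]>s[1] else a+90
    return np.array(c),sorted(s),a
E
python3 - <<'E'
from h import *
seeds={"scene":dict(dark=(447,199),pale=(410,213),red=(373,230),cr=(232,290)),"side":dict(dark=(220,373),pale=(252,328),red=(281,288),cr=(370,215))}
for n in seeds:
    im,d,K,e,Rm=snap(n); H=cv2.cvtColor(im,cv2.COLOR_BGR2HSV).astype(int); C=cloud(d,K,e,Rm)
    h,s,v=H[...,0],H[...,1],H[...,2]
    for k,p in seeds[n].items():
        print(n,k,H[p[1],p[0]],C[p[1],p[0]].round(3))
        m=(abs((h-H[p[1],p[0],0]+90)%180-90)<8)&(s>(90 if k!="dark" else 60))&(C[...,2]>(.035 if k!="cr" else .004))&(C[...,2]<(.085 if k!="cr" else .03))
        m=biggest(m,p); z=.055 if k!="cr" else .012
        print(m.sum(),axis(m,z,K,e,Rm))
        if k!="cr": print("  cloud mean",C[m].mean(0).round(4),C[m][:,2].max().round(4))
E
```

```text
scene dark [ 8 74 76] [0.565 0.286 0.071]
561 (array([550.95050049, 296.14526367]), [24.760616302490234, 186.3562469482422], 11.272839546203613)
  cloud mean [0.5734 0.2937 0.0687] 0.0746
scene pale [ 15  91 118] [0.57  0.198 0.069]
231 (array([592.00787354, 216.73672485]), [15.29317855834961, 119.3763198852539], 11.544604301452637)
  cloud mean [0.6033 0.2115 0.0697] 0.0745
scene red [  1 128  96] [0.582 0.109 0.069]
1147 (array([570.75292969, 113.42460632]), [31.8609619140625, 210.9084014892578], 10.460430145263672)
  cloud mean [0.5848 0.1114 0.0665] 0.0765
scene cr [109 113  95] [ 0.58  -0.193  0.01 ]
1914 (array([ 547.5333252 , -196.36627197]), [105.30064392089844, 143.39585876464844], 21.251981735229492)
side dark [ 12 199  68] [0.546 0.297 0.07 ]
2597 (array([555.14086914, 296.8237915 ]), [45.91389846801758, 209.78207397460938], 12.92668628692627)
  cloud mean [0.5458 0.2959 0.0655] 0.0737
side pale [ 16 150 160] [0.556 0.21  0.069]
2138 (array([567.31585693, 207.17532349]), [41.51122283935547, 209.32701110839844], 12.376158714294434)
  cloud mean [0.5577 0.208  0.0655] 0.0729
side red [  1 255 137] [0.565 0.121 0.07 ]
1808 (array([577.20556641, 113.9144516 ]), [36.003753662109375, 208.93130493164062], 10.715837478637695)
  cloud mean [0.5675 0.1189 0.0656] 0.0739
side cr [105 205  87] [ 0.552 -0.17   0.011]
2408 (array([ 563.19519043, -184.66235352]), [113.71678161621094, 186.27743530273438], 21.069549560546875)
```

```bash
python3 - <<'E'
from h import *
im=snap("side")[0]; cv2.imwrite("pics/crop.png",cv2.resize(im[250:430,140:350],None,fx=3,fy=3))
E
```

```text
(no output)
```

View pics/crop.png

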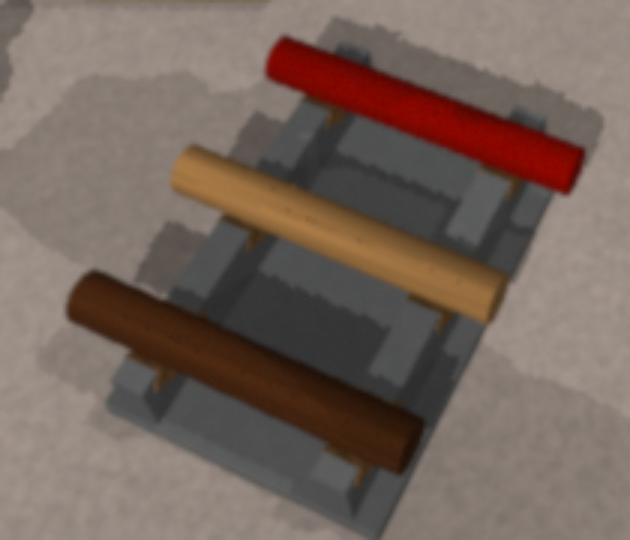

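Request:
apply_moves(targets=[[[0.09, 0.49, 0, 6.8, 1], [0.09, 0.49, 0, 6.8, 1], [0.09, 0.49, 0, 6.8, 1], [0.09, 0.49, 0, 6.8, 1], [0.09, 0.49, 0, 6.8, 1], [0.09, 0.49, 0, 6.8, 1], [0.09, 0.49, 0, 6.8, 1], [0.09, 0.49, 0, 6.8, 1]]])

```text
clock: 1.02
eef_pos: [0.5289, 0.1578, 0.2483]
tool_rot: [0.303, 0.953, -0.0, -0.0]
ft_force: [0.2, 0.6, -0.2]
grip_width: 0.0855
grasp_force: 0.0
```

Request:
apply_moves(targets=[[[0.09, 0.49, 0, 6.8, 1], [0.09, 0.49, 0, 6.8, 1], [0.09, 0.49, 0, 6.8, 1], [0.09, 0.49, 0, 6.8, 1], [0.09, 0.49, 0, 6.8, 1], [0.09, 0.49, 0, 6.8, 1], [0.09, 0.49, 0, 6.8, 1], [0, 0, 0, 0, 1]]])

```text
clock: 1.68
eef_pos: [0.5541, 0.2974, 0.2475]
tool_rot: [-0.108, 0.994, 0.001, 0.0]
ft_force: [-0.9, -0.2, 0.0]
grip_width: 0.0855
grasp_force: 0.0
```

The crop shows the chosen rod is dark brown, the outermost of the three, at crop (245,370), and lying in its notches. Next I take a close wrist view from the hover.

```bash
python3 - <<'E'
from h import *
print(get_obs()["joint_pos"].round(2))
im,d,K,e,Rm=snap("wrist"); cv2.imwrite("pics/w1.png",im); print(e,Rm[:,2]); C=cloud(d,K,e,Rm)
np.savez("w1.npz",im=im,d=d,K=K,e=e,Rm=Rm)
u=K@Rm.T@(np.array([.553,.296,.055])-e);u=u[:2]/u[2];print("rod at px",u)
m=(C[...,2]>.045)&(C[...,2]<.09)&(abs(C[...,1]-.296)<.06)&(abs(C[...,0]-.553)<.14)&(d>0)
print(m.sum(),axis(biggest(m,u),.055,K,e,Rm))
E
```

```text
[0.49 0.51 0.39 1.46 0.   0.28]
[0.48852906 0.28249352 0.37203848] [ 0.2620735   0.0590298  -0.96324086]
rod at px [317.27938634 213.56102605]
10768 (array([555.93841553, 285.12124634]), [96.36698913574219, 206.5526885986328], 0.08587168902158737)
```

View pics/w1.png

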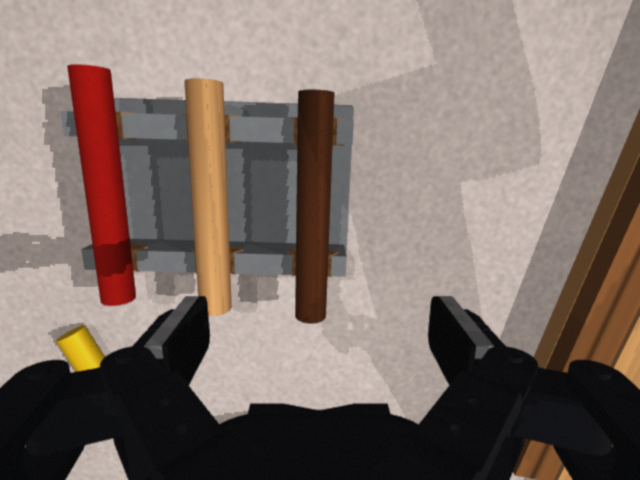

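The wrist view shows the whole dark rod from (315,91) to (311,321), clear of the fingers and roughly centred between them.

```bash
python3 - <<'E'
from h import *
f=np.load("w1.npz"); im,d,K,e,Rm=[f[k] for k in("im","d","K","e","Rm")]
H=cv2.cvtColor(im,cv2.COLOR_BGR2HSV).astype(int)
m=(H[...,0]<20)&(H[...,1]>130)&(H[...,2]<110); m[:, :285]=0; m[:,345:]=0; m[340:]=0
C=cloud(d,K,e,Rm)
m&=(C[...,2]>.05)
m=biggest(m,(314,200)); print(m.sum())
v,u=np.nonzero(m); print(u.min(),u.max(),v.min(),v.max())
print(axis(m,.055,K,e,Rm), C[m][:,2].max(), C[m].mean(0))
# centerline per row
r=np.array([[ (u[v==k].min()+u[v==k].max())/2,k] for k in range(v.min()+8,v.max()-8)])
P=pts(r,.057,K,e,Rm); k=np.polyfit(P[:,0],P[:,1],1); print("ang",np.degrees(np.arctan(k[0])),"y at .553",np.polyval(k,.553))
E
```

```text
7339
296 332 91 322
(array([556.17236328, 292.79711914]), [29.257009506225586, 205.8741455078125], 11.009674072265625) 0.3720384844001748 [0.5442495  0.29045649 0.06757452]
ang 10.77429957100917 y at .553 0.2920155827543703
```

Request:
apply_moves(targets=[[[0, -0.11, -0.5, -1.4, 1], [0, 0, -0.7, 0, 1], [0, 0, -0.7, 0, 1], [0, 0, -0.7, 0, 1], [0, 0, -0.7, 0, 1], [0, 0, -0.6, 0, 1], [0, 0, 0, 0, 1]]])

```text
clock: 2.32
eef_pos: [0.5502, 0.2865, 0.0865]
tool_rot: [-0.091, 0.996, -0.002, -0.005]
ft_force: [-0.7, -1.1, -1.1]
grip_width: 0.0856
grasp_force: 0.0
```

```bash
python3 - <<'E'
from h import *
im,d,K,e,Rm=snap("wrist"); cv2.imwrite("pics/w2.png",im); o=get_obs(); print(o["eef_pos"],o["tool_rot"])
H=cv2.cvtColor(im,cv2.COLOR_BGR2HSV).astype(int)
C=cloud(d,K,e,Rm); m=(H[...,0]<20)&(H[...,1]>130)&(H[...,2]<110)&(C[...,2]>.05)&(C[...,2]<.08)&(abs(C[...,1]-.293)<.05)
m=biggest(m,(320,200)); v,u=np.nonzero(m)
r=np.array([[ (u[v==k].min()+u[v==k].max())/2,k] for k in range(v.min()+8,v.max()-8)])
P=pts(r,.057,K,e,Rm); k=np.polyfit(P[:,0],P[:,1],1); print(m.sum(),v.min(),v.max(),"ang",np.degrees(np.arctan(k[0])),"y at .554",np.polyval(k,.554),P[[0,-1]])
E
```

```text
[0.55165031 0.28738944 0.08943011] [-0.09128025  0.99581821 -0.00156138 -0.00340281]
22919 54 409 ang 10.681318476158305 y at .554 0.2921597919770938 [[0.45616213 0.27361315 0.057     ]
 [0.60610604 0.30218779 0.057     ]]
```

View pics/w2.png

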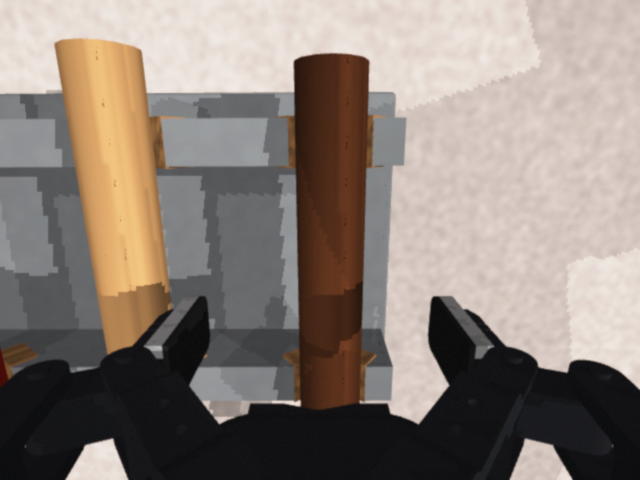

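The rod is between the open fingers at about (331,330), slightly right (+y) of the jaw centre line. Before descending I let the arm settle.

Request:
apply_moves(targets=[[[0, 0, 0, 0, 1], [0, 0, 0, 0, 1], [0, 0, 0, 0, 1]]])

```text
clock: 2.62
eef_pos: [0.5555, 0.2902, 0.0949]
tool_rot: [-0.092, 0.996, 0.001, 0.002]
ft_force: [0.2, -0.3, 0.3]
grip_width: 0.0854
grasp_force: 0.0
```

Request:
apply_moves(targets=[[[-0.03, 0.06, -0.3, 0, 1], [0, 0, -0.3, 0, 1], [0, 0, -0.3, 0, 1], [0, 0, -0.22, 0, 1], [0, 0, 0, 0, 1], [0, 0, 0, 0, 1], [0, 0, 0, 0, 1], [0, 0, 0, 0, 1]]])

```text
clock: 3.28
eef_pos: [0.5536, 0.2924, 0.0487]
tool_rot: [-0.092, 0.996, 0.0, 0.001]
ft_force: [-0.4, -0.6, 1.1]
grip_width: 0.0852
grasp_force: 0.0
```

Request:
apply_moves(targets=[[[0, 0, 0, 0, 0.3], [0, 0, 0, 0, 0], [0, 0, 0, 0, -0.3], [0, 0, 0, 0, -0.6], [0, 0, 0, 0, -1], [0, 0, 0, 0, -1], [0, 0, 0, 0, -1], [0, 0, 0, 0, -1]]])

```text
clock: 3.95
eef_pos: [0.5529, 0.2922, 0.0478]
tool_rot: [-0.092, 0.996, 0.0, 0.0]
ft_force: [-1.2, 0.7, 2.4]
grip_width: 0.0283
grasp_force: 59.0
```

Request:
apply_moves(targets=[[[0, 0, 0, 0, -1], [0, 0, 0, 0, -1], [0, 0, 0, 0, -1], [0, 0, 0, 0, -1]]])

```text
clock: 4.28
eef_pos: [0.5529, 0.2922, 0.0478]
tool_rot: [-0.092, 0.996, 0.0, 0.0]
ft_force: [-0.7, 1.3, 4.2]
grip_width: 0.0287
grasp_force: 59.1
```

Request:
apply_moves(targets=[[[0, 0, 0.2, 0, -1], [0, 0, 0.5, 0, -1], [0, 0, 0.7, 0, -1], [0, 0, 0.8, 0, -1], [0, 0, 0.8, 0, -1], [0, 0, 0.8, 0, -1], [0, 0, 0.6, 0, -1], [0, 0, 0.2, 0, -1]]])

```text
clock: 4.95
eef_pos: [0.5544, 0.2925, 0.2364]
tool_rot: [-0.092, 0.996, 0.001, 0.003]
ft_force: [1.0, 0.1, -0.2]
grip_width: 0.0285
grasp_force: 59.2
```

Request:
apply_moves(targets=[[[0, 0, 0, 0, -1], [0, 0, 0, 0, -1], [0, 0, 0, 0, -1], [0, 0, 0, 0, -1]]])

```text
clock: 5.28
eef_pos: [0.5517, 0.2913, 0.2287]
tool_rot: [-0.092, 0.996, -0.001, -0.002]
ft_force: [0.3, 0.1, -1.8]
grip_width: 0.0287
grasp_force: 59.2
```

```bash
python3 - <<'E'
from h import *
o=get_obs(); print(o["eef_pos"],o["grip_width"],o["ft_force"],o["ft_torque"])
Rt=R.from_quat(o["tool_rot"]).as_matrix()
im,d,K,e,Rm=snap("wrist"); cv2.imwrite("pics/w3.png",im)
s,d2,K2,e2,R2=snap("scene"); cv2.imwrite("pics/s3.png",s)
im,d,K,e,Rm=snap("side"); cv2.imwrite("pics/side3.png",im)
cv2.imwrite("pics/both.png",np.hstack([cv2.resize(x,(400,300)) for x in (cv2.imread("pics/w3.png"),s)]))
# cradle: black V notches + blue plate seen by scene/side; raised points cloud
for n,(dd,k,ee,rr,i) in dict(scene=(d2,K2,e2,R2,s),side=(d,K,e,Rm,im)).items():
    C=cloud(dd,k,ee,rr); H=cv2.cvtColor(i,cv2.COLOR_BGR2HSV).astype(int)
    m=(C[...,2]>.035)&(C[...,2]<.062)&(np.hypot(C[...,0]-.56,C[...,1]+.187)<.11)
    nn,l,st,c=cv2.connectedComponentsWithStats(m.astype(np.uint8))
    for j in range(1,nn):
        if st[j,4]>20:
            q=C[l==j]; print(n,c[j],st[j,4],q.mean(0).round(4),q.min(0).round(3),q.max(0).round(3))
E
```

```text
[0.55167488 0.29134506 0.22865906] 0.02871382381023281 [ 0.2769494   0.06277709 -1.79167553] [0.00040069 0.00691883 0.01568903]
scene [211.28794643 254.88839286] 448 [ 0.5102 -0.2117  0.0488] [ 0.484 -0.246  0.035] [ 0.53  -0.176  0.06 ]
scene [247.71341463 292.92682927] 492 [ 0.6216 -0.1687  0.049 ] [ 0.597 -0.203  0.035] [ 0.64  -0.133  0.06 ]
side [342.53666667 192.65      ] 300 [ 0.6187 -0.1606  0.0495] [ 0.599 -0.201  0.035] [ 0.643 -0.129  0.058]
side [398.05841924 201.48109966] 291 [ 0.5076 -0.2042  0.0499] [ 0.488 -0.245  0.035] [ 0.531 -0.173  0.057]
```

View pics/both.png

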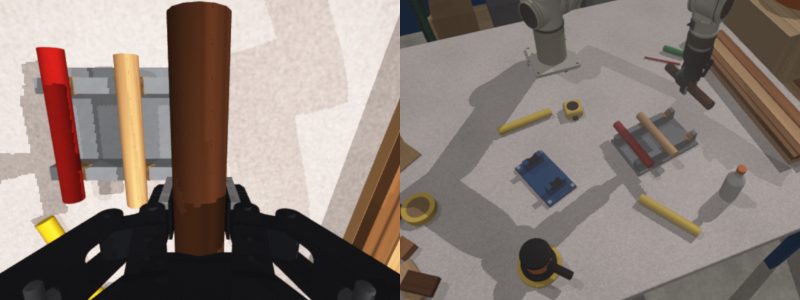

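The rod is held at (200,130) in the left image, clear above the rack. The pale and red rods are undisturbed. The two saddles measure 119 mm apart, centred at (0.564, -0.187) with the axis at 21°, which agrees with the sizes given.

Request:
apply_moves(targets=[[[0.015, -0.3, 0, 0.5, -1], [0.015, -0.6, 0, 0.5, -1], [0.015, -0.6, 0, 0.5, -1], [0.015, -0.6, 0, 0.5, -1], [0.015, -0.6, 0, 0.5, -1], [0.015, -0.6, 0, 0.5, -1], [0.015, -0.6, 0, 0.5, -1], [0.015, -0.6, 0, 0.5, -1]]])

```text
clock: 6.1
eef_pos: [0.5573, 0.1108, 0.231]
tool_rot: [-0.127, 0.992, -0.0, -0.0]
ft_force: [0.2, -0.2, -1.1]
grip_width: 0.0283
grasp_force: 59.2
```

Request:
apply_moves(targets=[[[0.015, -0.6, 0, 0.5, -1], [0.015, -0.6, 0, 0.5, -1], [0.015, -0.6, 0, 0.5, -1], [0.015, -0.6, 0, 0.5, -1], [0.015, -0.6, 0, 0.5, -1], [0.015, -0.6, 0, 0.5, -1], [0.015, -0.6, 0, 0.5, -1], [0.015, -0.6, 0, 0.5, -1]]])

```text
clock: 6.77
eef_pos: [0.5621, -0.0811, 0.231]
tool_rot: [-0.162, 0.987, 0.0, -0.0]
ft_force: [0.0, -0.4, -1.6]
grip_width: 0.0287
grasp_force: 59.2
```

Request:
apply_moves(targets=[[[0.015, -0.6, 0, 0.5, -1], [0.015, -0.6, 0, 0.5, -1], [0.015, -0.6, 0, 0.8, -1], [0.015, -0.5, 0, 0.8, -1], [0, -0.4, 0, 0, -1], [0, 0, 0, 0, -1], [0, 0, 0, 0, -1], [0, 0, 0, 0, -1]]])

```text
clock: 7.43
eef_pos: [0.5646, -0.1875, 0.2311]
tool_rot: [-0.184, 0.983, 0.0, -0.0]
ft_force: [-0.2, 0.6, -0.7]
grip_width: 0.0284
grasp_force: 59.3
```

Request:
apply_moves(targets=[[[0, 0, 0, 0, -1], [0, 0, 0, 0, -1], [0, 0, 0, 0, -1], [0, 0, 0, 0, -1]]])

```text
clock: 7.77
eef_pos: [0.5649, -0.1873, 0.2316]
tool_rot: [-0.184, 0.983, -0.0, 0.0]
ft_force: [0.2, 0.1, -0.9]
grip_width: 0.0286
grasp_force: 59.3
```

```bash
cat > m.py <<'E'
from h import *
o=get_obs(); Rt=R.from_quat(o["tool_rot"]).as_matrix(); print("tcp",o["eef_pos"].round(4),"rod yaw",np.degrees(np.arctan2(-Rt[0,1],Rt[1,1])), o["joint_pos"].round(2))
zr=o["eef_pos"][2]+.007   # rod axis height (gripped with TCP 7 mm below it)
ims=[]
for n in("wrist","scene","side"):
    im,d,K,e,Rm=snap(n); ims.append(cv2.resize(im,(400,300))); C=cloud(d,K,e,Rm); H=cv2.cvtColor(im,cv2.COLOR_BGR2HSV).astype(int)
    m=(H[...,0]<20)&(H[...,1]>70)&(H[...,2]<115)&(abs(C[...,2]-zr)<.03)&(np.hypot(C[...,0]-.564,C[...,1]+.187)<.14)
    if m.sum()>100:
        p=K@Rm.T@(np.r_[o["eef_pos"][:2],zr]-e); m=biggest(m,p[:2]/p[2]) if n=="wrist" else cv2.morphologyEx(m.astype(np.uint8),cv2.MORPH_OPEN,np.ones((3,3)))>0
        q=C[m]; a=np.array([np.cos(np.radians(21.2)),np.sin(np.radians(21.2))]); t=(q[:,:2]-o["eef_pos"][:2])@a
        print(n,"rod",m.sum(),"along from tcp",np.percentile(t,[.5,99.5]).round(4),"z",q[:,2].max().round(4))
    m=(C[...,2]>.035)&(C[...,2]<.062)&(np.hypot(C[...,0]-.564,C[...,1]+.187)<.11)
    nn,l,st,c=cv2.connectedComponentsWithStats(m.astype(np.uint8))
    for j in range(1,nn):
        if st[j,4]>60:
            q=C[l==j]; print(n,"saddle",c[j].round(),st[j,4],q.mean(0).round(4),q.min(0).round(3),q.max(0).round(3))
cv2.imwrite("pics/m%d.png"%(o["clock"]*100),np.vstack([np.hstack(ims[:2]),np.hstack([ims[2],ims[2]*0])])); print("m%d"%(o["clock"]*100))
E
python3 m.py; cp $(ls -t pics/m*.png|head -1) pics/hover.png
```

```text
tcp [ 0.5649 -0.1873  0.2316] rod yaw 21.260613271383715 [-0.32  0.44  0.24  1.38  0.   -0.69]
wrist rod 36196 along from tcp [-0.0986  0.0211] z 0.2549
scene rod 506 along from tcp [-0.0968  0.0967] z 0.2562
scene saddle [211. 255.] 453 [ 0.5101 -0.2114  0.0486] [ 0.487 -0.246  0.035] [ 0.529 -0.176  0.058]
scene saddle [248. 293.] 493 [ 0.6213 -0.1683  0.0488] [ 0.598 -0.203  0.035] [ 0.642 -0.133  0.06 ]
side rod 1507 along from tcp [-0.0973  0.0989] z 0.2682
side saddle [343. 193.] 300 [ 0.6187 -0.1609  0.0495] [ 0.598 -0.201  0.035] [ 0.643 -0.129  0.057]
side saddle [398. 202.] 294 [ 0.5077 -0.2041  0.0498] [ 0.488 -0.242  0.036] [ 0.53  -0.173  0.057]
m776
```

View pics/hover.png

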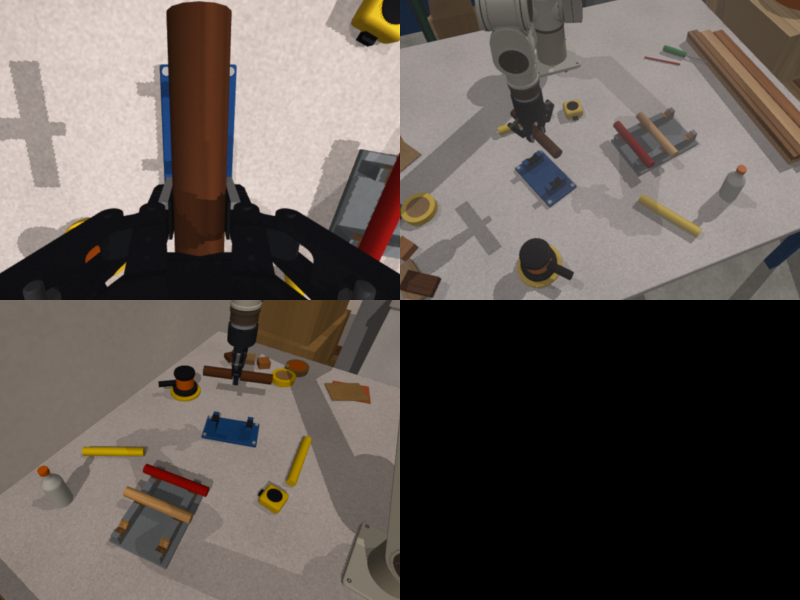

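The rod is centred on the TCP to about 1 mm and lies right over the cradle: the plate's edges at (160,·) and (236,·) are symmetric about the rod. I lower it.

Request:
apply_moves(targets=[[[0, 0, -0.4, 0, -1], [0, 0, -0.7, 0, -1], [0, 0, -0.7, 0, -1], [0, 0, -0.7, 0, -1], [0, 0, -0.6, 0, -1], [0, 0, -0.4, 0, -1], [0, 0, -0.2, 0, -1], [0, 0, 0, 0, -1]]])

```text
clock: 8.58
eef_pos: [0.5633, -0.1875, 0.0813]
tool_rot: [-0.184, 0.983, 0.001, -0.002]
ft_force: [0.6, 0.3, -0.9]
grip_width: 0.0286
grasp_force: 59.3
```

Request:
apply_moves(targets=[[[0, 0, 0, 0, -1], [0, 0, 0, 0, -1], [0, 0, 0, 0, -1], [0, 0, 0, 0, -1]]])

```text
clock: 8.92
eef_pos: [0.5658, -0.1883, 0.0851]
tool_rot: [-0.184, 0.983, -0.001, 0.001]
ft_force: [-0.4, 0.6, -0.2]
grip_width: 0.0284
grasp_force: 59.3
```

```bash
python3 m.py; python3 - <<'E'
from h import *
a=snap("scene")[0][210:350,150:310]; b=snap("side")[0][130:270,290:450]
cv2.imwrite("pics/close.png",cv2.resize(np.hstack([a,b]),None,fx=2.5,fy=2.5,interpolation=cv2.INTER_CUBIC))
E
```

```text
tcp [ 0.5658 -0.1883  0.0851] rod yaw 21.19911764756128 [-0.32  0.54  0.01  1.04 -0.   -0.69]
wrist rod 31253 along from tcp [-0.0986  0.0212] z 0.1083
wrist saddle [253. 150.] 1787 [ 0.5186 -0.2363  0.0533] [ 0.506 -0.246  0.044] [ 0.531 -0.226  0.056]
wrist saddle [383. 150.] 1694 [ 0.4992 -0.1863  0.0533] [ 0.488 -0.196  0.043] [ 0.512 -0.176  0.055]
wrist saddle [273. 392.] 269 [ 0.6264 -0.1895  0.0531] [ 0.618 -0.194  0.046] [ 0.633 -0.185  0.055]
wrist saddle [364. 392.] 251 [ 0.61   -0.1474  0.0533] [ 0.603 -0.153  0.049] [ 0.617 -0.143  0.055]
scene rod 360 along from tcp [-0.0956  0.0972] z 0.1112
scene saddle [240. 299.] 246 [ 0.6284 -0.1855  0.0487] [ 0.607 -0.203  0.035] [ 0.64  -0.163  0.058]
side rod 1134 along from tcp [-0.0975  0.0987] z 0.1211
side saddle [342. 195.] 252 [ 0.6165 -0.1551  0.0485] [ 0.6   -0.202  0.035] [ 0.636 -0.128  0.057]
side saddle [398. 204.] 248 [ 0.5053 -0.198   0.0489] [ 0.488 -0.229  0.035] [ 0.525 -0.172  0.057]
m891
```

View pics/close.png

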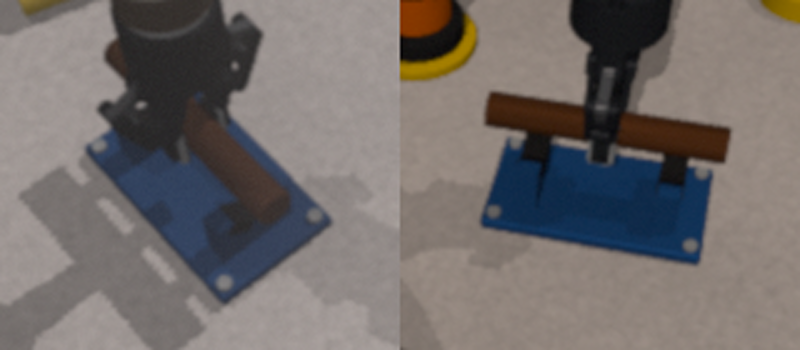

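The rod is in line over both notches; the wrist view puts the cross offset at about 1 mm. I lower it gently.

Request:
apply_moves(targets=[[[-0.04, -0.02, -0.1, 0, -1], [0, 0, -0.15, 0, -1], [0, 0, -0.15, 0, -1], [0, 0, -0.1, 0, -1], [0, 0, -0.05, 0, -1], [0, 0, 0, 0, -1], [0, 0, 0, 0, -1], [0, 0, 0, 0, -1]]])

```text
clock: 9.83
eef_pos: [0.5634, -0.1889, 0.0616]
tool_rot: [-0.184, 0.983, -0.0, 0.0]
ft_force: [0.3, -1.0, 0.1]
grip_width: 0.0287
grasp_force: 59.3
```

Request:
apply_moves(targets=[[[0, 0, 0, 0, -1], [0, 0, 0, 0, -1], [0, 0, 0, 0, -1]]])

```text
clock: 10.08
eef_pos: [0.5634, -0.1888, 0.0618]
tool_rot: [-0.184, 0.983, -0.0, 0.0]
ft_force: [-0.4, 0.6, -1.1]
grip_width: 0.0284
grasp_force: 59.3
```

Request:
apply_moves(targets=[[[0, 0, -0.05, 0, -1], [0, 0, -0.05, 0, -1], [0, 0, -0.05, 0, -1], [0, 0, -0.03, 0, -1], [0, 0, 0, 0, -1], [0, 0, 0, 0, -1], [0, 0, 0, 0, -1]]])

```text
clock: 10.67
eef_pos: [0.5632, -0.1888, 0.0542]
tool_rot: [-0.184, 0.983, 0.0, -0.0]
ft_force: [-0.6, 0.1, -1.0]
grip_width: 0.0289
grasp_force: 59.4
```

Request:
apply_moves(targets=[[[0, 0, -0.03, 0, -1], [0, 0, -0.02, 0, -1], [0, 0, 0, 0, -1], [0, 0, 0, 0, -1], [0, 0, 0, 0, -1]]])

```text
clock: 11.08
eef_pos: [0.5638, -0.1893, 0.0531]
tool_rot: [-0.184, 0.983, -0.001, 0.001]
ft_force: [-0.6, -1.4, 5.8]
grip_width: 0.0286
grasp_force: 59.8
```

Contact shows at the expected height (5.8 N). I open gently.

Request:
apply_moves(targets=[[[0, 0, -0.02, 0, -1], [0, 0, 0, 0, -1], [0, 0, 0, 0, -0.3], [0, 0, 0, 0, -0.2], [0, 0, 0, 0, -0.1], [0, 0, 0, 0, 0], [0, 0, 0, 0, 0.2], [0, 0, 0, 0, 0.4]]])

```text
clock: 11.75
eef_pos: [0.5629, -0.1885, 0.051]
tool_rot: [-0.184, 0.983, 0.0, -0.0]
ft_force: [-0.5, 0.2, -0.7]
grip_width: 0.0596
grasp_force: 0.0
```

Request:
apply_moves(targets=[[[0, 0, 0, 0, 0.7], [0, 0, 0, 0, 1], [0, 0, 0, 0, 1], [0, 0, 0, 0, 1], [0, 0, 0, 0, 1], [0, 0, 0, 0, 1]]])

```text
clock: 12.25
eef_pos: [0.5632, -0.1888, 0.0515]
tool_rot: [-0.184, 0.983, 0.0, 0.0]
ft_force: [-0.9, -0.5, 0.5]
grip_width: 0.0855
grasp_force: 0.0
```

Request:
apply_moves(targets=[[[0, 0, 0.2, 0, 1], [0, 0, 0.4, 0, 1], [0, 0, 0.7, 0, 1], [0, 0, 0.8, 0, 1], [0, 0, 0.8, 0, 1], [0, 0, 0.8, 0, 1], [0, 0, 0.6, 0, 1], [0, 0, 0.3, 0, 1]]])

```text
clock: 12.92
eef_pos: [0.5646, -0.1893, 0.2408]
tool_rot: [-0.184, 0.983, -0.002, 0.003]
ft_force: [0.8, -0.2, -0.3]
grip_width: 0.0855
grasp_force: 0.0
```

Request:
apply_moves(targets=[[[0, 0, 0, 0, 1], [0, 0, 0, 0, 1], [0, 0, 0, 0, 1], [0, 0, 0, 0, 1], [0, 0, 0, 0, 1]]])

```text
clock: 13.33
eef_pos: [0.5624, -0.1885, 0.2338]
tool_rot: [-0.184, 0.983, 0.001, -0.001]
ft_force: [-0.1, -0.3, -0.1]
grip_width: 0.085
grasp_force: 0.0
```

```bash
python3 - <<'E'
from h import *
w,d,K,e,Rm=snap("wrist"); s=snap("side")[0]; C=cloud(d,K,e,Rm); H=cv2.cvtColor(w,cv2.COLOR_BGR2HSV).astype(int)
m=(H[...,0]<20)&(H[...,1]>100)&(C[...,2]>.05)&(C[...,2]<.09)
p=K@Rm.T@(np.array([.564,-.189,.06])-e); m=biggest(m,p[:2]/p[2])
print(axis(m,.06,K,e,Rm),np.percentile(C[m][:,2],98))
cv2.imwrite("pics/fin.png",np.hstack([cv2.resize(x,(400,300)) for x in(w,s)]))
E
```

```text
(array([ 567.53436279, -188.76838684]), [30.10550308227539, 206.97718811035156], 21.17970848083496) 0.07469006095578658
```

View pics/fin.png

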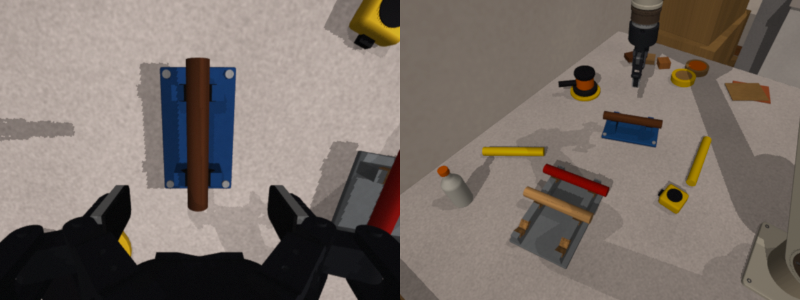

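The rod is seated in both notches at (198,133) in the left image: its top is at 75 mm as it must be, and it is centred. The pale and red rods are still in the rack.

```bash
python3 -c "
from workcell import order; print(order.job_done())"
```

```text
the job is handed in; nothing more can be done
None
```

The dark rod lies in both V notches of the blue cradle, about centred end to end; the pale and red rods are still in the rack, and the job was handed in at about 13 s of the 42 s limit.

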